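# Sweep the rejected stones off the sorting board

## Robot

A 7-joint arm with a two-finger parallel gripper is mounted at the origin on the work surface. World frame = base frame: x ahead of the robot, y to its left, z up, the work surface at z = 0. Lengths are in mm, angles in rad, forces in N, time in s.
With the tool pointing down it reaches from about 400 to 850 mm from the base axis. Payload 4.4 kg.
Tool frame: the origin (TCP) lies on the centre line of the jaws, within the pads' length; the fingertips stand 17 mm ahead of it and the grasp point (between the pads) lies 2 mm behind it (ctrl.finger_overhang is the distance from the TCP to the fingertips, in mm); z points along the fingers, y is the line along which they close (so a half turn about z gives the same grasp; the last joint's range is limited). The gripper opens to 94 mm and grips with 3 to 60 N. Pads are 16 mm wide; open, the fingers measure 119 mm over their backs; the gripper's body (75 mm by 177 mm) begins 78 mm behind the grasp point.
Start: joints at [1.09, 0.628, 0.038, 1.517, -0.027, 0.996, -0.02], TCP at [261.983, -594.881, 222.478] pointing down, gripper open.
Joint ranges: [-3.06, 3.06], [-0.37, 2.12], [-1.25, 1.32], [0.18, 2.47], [-1.1, 4.24], [0.23, 1.98], [-2.94, 2.94]. Speed limits (rad/s): [2.57, 2.57, 3.14, 3.14, 3.14, 3.14, 3.14].

## Interface

Orientations are given as a rotation vector (axis times angle).
In Python, from cell import get_obs, optics, workorder, ctrl gives the robot as it stands.
- The arm moves only by the tool servo_tool, never from a script. Its argument "plan" is text: rows parted by semicolons, each of 7 numbers parted by spaces: the shift along the tool's x, y, z in m, then the turn, a rotation vector about the tool's x, y, z in degrees, then the opening, from 0 (shut) to 1 (fully open). A call has 1 to 12 rows; each row is the pose to reach, as a shift and turn from the pose commanded when the call began, along the tool's axes at that moment; what a row does not reach only later rows make up. A row lasts 1/12 s, in which the tool goes at most 41.7 mm and 7.16 degrees, less where a joint would pass 70% of its speed; a pose out of reach is approached as far as the arm can. A call with a gripper value outside its range is refused whole. The fingers move at their own pace and stop on an object; "grip_force" is the grip in N (left out, the last holds). Time passes only in rows, so rows that repeat a pose let the fingers close. It gives the time, the measured TCP pose, the force, the opening and the grip force at its end, in the units of the state.
- get_obs(): the state, without advancing time (a new reading comes with each control period).
- optics.snapshot(name): name is "scene" or "top" or "wrist"; returns a dict with "img" (420x560x3 uint8, red, green, blue), "fov_y" (degrees; the focal length in pixels is half the picture's height over the tangent of half this angle, whatever the lens; pixels are square), "cx", "cy" (the principal point, pixels), "k1" (the pictures are not rectified: a ray, as slopes to the right and down, at radius r is drawn at 1 + k1 r^2 times it, then the intrinsics apply), "R" (3x3) and "t" (3): a world point X has camera coordinates R X + t. Camera axes: x right, y down, z forward; pixel columns grow to the right and rows downward; lengths in mm; the calibration is good to about 2 mm. A picture is of the moment at which its call begins. There is no depth.
- workorder.job_done(): hands the job in; it is judged then, once.
The state is a dict: "clock": time; "joint_positions": joint angles; "joint_velocities": joint speeds; "tau": joint torques, N m; "position": TCP position; "ee_rot": TCP orientation; "wrist_force": force on the tool from outside, world axes, zero at the start; "ft_torque": the same for the moment, N m; "opening": finger opening in mm; "finger_force": force on a finger pad.
Only numpy, scipy, OpenCV 4.12 (cv2) and the standard library are available. Lean on these libraries where they do the work, as an engineer would, in place of code of your own. Each camera call takes 0.05 s, during which the arm holds its last target. There are 200 camera calls.

## Task

Sweep the three dark stones across the white sorting board and over its open edge, so that all three end up lying in the blue tray; slide them along, do not pick them up. Leave the terracotta sherd where it lies on the board, and do not disturb the glass jar or the brush on the table behind the board.

Things in the scene. Friction and masses are not known exactly. Their poses are not given: they have to be found in the camera images.
- board: fixed sorting board with a white top, 252 mm along its x, 260 mm along its y; origin at the centre of its underside on the table, flat top 32 mm above it. Lips 6 mm thick and 8 mm tall run along its two edges at x = +-123 mm; the two edges at y = +-130 mm are open, and a tray stands against each of them
- blue_tray: fixed open blue tray for the rejected stones, 252 mm along its x, 100 mm along its y, 28 mm tall (rim 4 mm below the board's top), walls and floor about 4 mm thick; origin at the centre of its underside on the table, axes parallel to the board's. It stands along one of the board's open edges (at board y = +182 mm or -182 mm, either may be drawn), 2 mm away from the board
- white_tray: the same tray in white, fixed at the board's opposite open edge, with sorted terracotta sherds in it; no stone belongs there. Origin at the centre of its underside
- stone_1_center (a point): dark grey stone fragment, irregular and flat-sided, about 26 x 24 mm and 16 mm tall, 12 to 26 g; it slides, it does not roll. This point is its centre, 8 mm above its underside. It starts lying on the board
- stone_2_center (a point): dark grey stone fragment, irregular and flat-sided, about 26 x 24 mm and 16 mm tall, 12 to 26 g; it slides, it does not roll. This point is its centre, 8 mm above its underside. It starts lying on the board
- stone_3_center (a point): dark grey stone fragment, irregular and flat-sided, about 26 x 24 mm and 16 mm tall, 12 to 26 g; it slides, it does not roll. This point is its centre, 8 mm above its underside. It starts lying on the board
- sherd_center (a point): loose terracotta sherd lying on the board among the stones, about 32 x 28 mm and 10 mm thick, 15 g; this point is its centre, 5 mm above its underside. The stones and the sherd start in four rows about 55 mm apart along the board's x, one in each row, in any order, each within about 50 mm of the middle of the board's y. It stays where it is
- jar: small glass specimen jar with a black cap, 44 mm across and 60 mm tall, loose, standing on the table beyond the board's far lip; origin at the centre of its underside. It stays where it is
- brush: wooden-handled brush about 170 mm long, loose, 20 mm thick, lying roughly along y on the table beyond the board's far lip, next to the jar; origin near its middle, on its underside. It stays where it is
Things that resemble listed ones, but are neither listed nor needed, are in the scene too. What is shaped like the part that bears stone_3_center but purple is not meant.

How it is judged (in metres and radians):
At the end, for the whole second after the job is handed in: All three stones lie at rest inside the blue tray (centres within its walls and no more than 30 mm above the table); the sherd is within 10 mm, the jar within 15 mm and the brush within 20 mm of where it started, and the jar stands upright (x of stone_1_center in the frame of blue_tray between -0.122 and 0.122 m and y of stone_1_center in the frame of blue_tray between -0.046 and 0.046 m and z of each of stone_1_center, stone_2_center, stone_3_center in the frame of blue_tray below 0.03 m and linear speed of each of stone_1, stone_2, stone_3 below 0.02 m/s and x of stone_2_center in the frame of blue_tray between -0.122 and 0.122 m and y of stone_2_center in the frame of blue_tray between -0.046 and 0.046 m and x of stone_3_center in the frame of blue_tray between -0.122 and 0.122 m and y of stone_3_center in the frame of blue_tray between -0.046 and 0.046 m and distance of sherd_center from where it was at the start of the episode below 0.01 m and distance of jar from where it was at the start of the episode below 0.015 m and angle between jar's own z axis and vertical below 0.2 rad and distance of brush from where it was at the start of the episode below 0.02 m); the robot touches nothing.
It fails at once if a stone is picked up (its centre more than 25 mm above the board's top) (z of any of stone_1_center, stone_2_center, stone_3_center in the frame of board above 0.057 m).
It fails at once if the sherd is moved by more than 10 mm (distance of sherd_center from where it was at the start of the episode above 0.01 m).
It fails at once if the jar is shifted by more than 15 mm or tipped (distance of jar from where it was at the start of the episode above 0.015 m or angle between jar's own z axis and vertical above 0.2 rad).
It fails at once if the brush is shifted by more than 20 mm (distance of brush from where it was at the start of the episode above 0.02 m).
It also fails if it takes over 54 s, if anything falls off the work surface, if the arm or the gripper's body presses on something with over 40 N, if the wrist force passes 120 N, or if a joint passes its speed limit or range.

## Working session

There is one attempt and no reset: what is moved stays moved. The work goes in short steps, Python scripts to look and compute and a tool call to move; the robot and the scene stay as the last step left them, time stands still between calls to the robot, and variables do not carry over. Pictures are saved under pics/ and viewed, at most 10 in all, crops included, and the job is handed in when it is done.

Besides the shell and the picture viewer there is one more tool, called after "Emit:" as name(argument=value, ...) on one line, values as JSON. servo_tool: Moves the arm, as the interface text tells. Its arguments: {"type":"object","properties":{"plan":{"type":"string"},"grip_force":{"type":"number"}},"required":["plan"]}

```bash
mkdir -p pics; ls
python3 - <<'E'
from cell import get_obs, optics, workorder, ctrl
import cv2,numpy as np
for n in ["scene","top"]:
    s=optics.snapshot(n); cv2.imwrite(f"pics/{n}0.png",s["img"][:,:,::-1])
    print(n,{k:(np.round(v,4).tolist() if k!='img' else 0) for k,v in s.items()})
o=get_obs(); print(o["clock"],o["position"],o["ee_rot"],o["opening"],ctrl.finger_overhang)
E
```

```text
pics
scene {'img': 0, 'fov_y': 50.4181, 'cx': 274.2263, 'cy': 201.8806, 'k1': -0.0846, 'R': [[0.195, 0.9807, 0.0172], [0.7539, -0.1386, -0.6422], [-0.6274, 0.1382, -0.7663]], 't': [-134.9172, -396.9346, 1244.9153]}
top {'img': 0, 'fov_y': 45.2041, 'cx': 278.0591, 'cy': 209.9108, 'k1': -0.0453, 'R': [[0.0054, -0.9999, 0.0133], [-0.9935, -0.0069, -0.114], [0.1141, -0.0126, -0.9934]], 't': [23.7457, 579.6473, 961.4536]}
0.1 [ 261.7671391  -594.37005972  221.67808189] [-3.07269874e+00 -6.46619662e-01  5.57149024e-04] 94.0891812763195 17.0
```

View pics/top0.png

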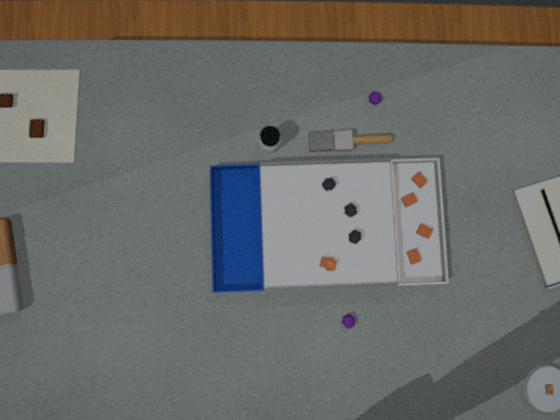

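View pics/scene0.png

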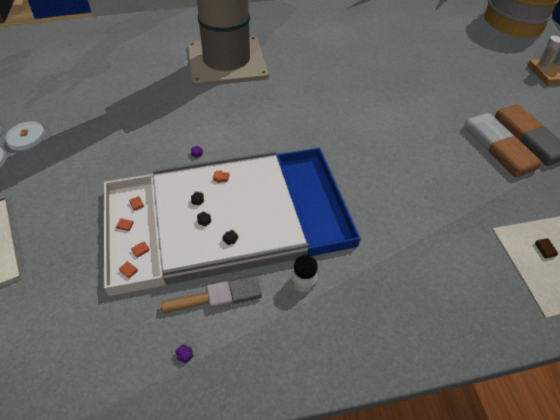

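The top view shows the stones at (329,184), (350,210) and (355,237) and the sherd at (328,263). The blue tray is on the left (world +y), with the jar at (270,136) and the brush at (350,140). Next I measure them.

```bash
cat > h.py <<'E'
from cell import get_obs, optics, workorder, ctrl
import cv2,numpy as np
from scipy.spatial.transform import Rotation as Ro
def cast(s,px,z):
    f=210/np.tan(np.radians(s["fov_y"]/2))
    K=np.array([[f,0,s["cx"]],[0,f,s["cy"]],[0,0,1.]])
    # drawn = ray*(1+k1 r^2)
    u=cv2.undistortPoints(np.array(px,float).reshape(-1,1,2),K,np.array([s["k1"],0,0,0.])).reshape(-1,2)
    R=np.array(s["R"]);t=np.array(s["t"]);C=-R.T@t
    d=np.c_[u,np.ones(len(u))]@R
    return C+d*((z-C[2])/d[:,2])[:,None]
def blobs(m,amin):
    n,_,st,c=cv2.connectedComponentsWithStats(m.astype(np.uint8))
    return [(c[i],st[i,4]) for i in range(1,n) if st[i,4]>=amin]
def board(s,z=20): # blue tray mask
    i=s["img"].astype(int); return (i[:,:,2]>90)&(i[:,:,0]<60)&(i[:,:,2]-i[:,:,1]>50)
def dark(s):
    return s["img"].max(2)<75
E
python3 - <<'E'
from h import *
for n,roi in [("top",(150,285,255,395)),("scene",(160,262,155,300))]:
    s=optics.snapshot(n); i=s["img"].astype(int)
    m=np.zeros((420,560),bool); a,b,c,d=roi; m[a:b,c:d]=True
    for p,A in blobs(dark(s)&m,30): print(n,"dark",p.round(1),A,cast(s,[p],40)[0].round(1))
    red=(i[:,:,0]>130)&(i[:,:,1]<110)&m
    for p,A in blobs(red,30): print(n,"red",p.round(1),A,cast(s,[p],38)[0].round(1))
    bl=board(s).astype(np.uint8); 
    cs=max(cv2.findContours(bl,0,2)[0],key=cv2.contourArea) if n=="top" else None
    if n=="top":
        q=cv2.boxPoints(cv2.minAreaRect(cs)); print(q.round(0).tolist()); print(cast(s,q,28).round(1))
        print("board edge right px",cast(s,[[260,165],[264,289],[391,162],[397,285]],32).round(1))
R=Ro.from_rotvec(get_obs()["ee_rot"]).as_matrix(); print(R.round(3))
E
```

```text
top dark [328.5 183.7] 113 [631.4 -71.9  40. ]
top dark [350.2 209.7] 111 [ 580.1 -114.1   40. ]
top dark [354.5 236.2] 118 [ 528.1 -122.1   40. ]
top red [328.  263.3] 157 [475.2 -70.2  38. ]
[[208.0, 165.0], [258.0, 164.0], [263.0, 290.0], [212.0, 292.0]]
[[668.6 167.2  28. ]
 [672.8  66.9  28. ]
 [422.8  56.4  28. ]
 [419.  154.   28. ]]
board edge right px [[ 669.5   63.8   32. ]
 [ 425.    53.7   32. ]
 [ 677.9 -198.8   32. ]
 [ 433.6 -205.8   32. ]]
scene dark [193.8 165.9] 148 [ 439.6 -120.5   40. ]
scene dark [196.9 198.3] 127 [ 528.9 -121.7   40. ]
scene dark [203.5 218.7] 141 [ 581.4 -113.9   40. ]
scene dark [229.8 237.4] 151 [633. -71.  40.]
scene dark [262.4 254.8] 129 [680.6 -19.7  40. ]
scene dark [282.9 258.2] 244 [694.1  14.3  40. ]
scene red [220.5 175.1] 99 [473.6 -69.1  38. ]
[[ 0.915  0.403 -0.   ]
 [ 0.403 -0.915  0.001]
 [-0.    -0.001 -1.   ]]
```

Emit:
servo_tool(plan="0.015 -0.010 0 0 0 -4 0.15; 0.05 -0.033 0.01 0 0 -10 0.15; 0.085 -0.057 0.02 0 0 -16 0.15; 0.12 -0.081 0.03 0 0 -22 0.15; 0.155 -0.105 0.04 0 0 -28 0.15; 0.19 -0.129 0.045 0 0 -34 0.15; 0.225 -0.153 0.05 0 0 -40 0.15; 0.26 -0.177 0.055 0 0 -46 0.15; 0.295 -0.201 0.06 0 0 -52 0.15; 0.33 -0.225 0.065 0 0 -58 0.15; 0.365 -0.249 0.07 0 0 -64 0.15; 0.395 -0.268 0.075 0 0 -68.4 0.15")

```text
clock: 1.2
position: [511.9, -195.1, 148.5]
ee_rot: [2.174, 2.268, 0.0]
wrist_force: [-0.8, -0.2, -1.3]
opening: 17.6
finger_force: 0.0
```

Emit:
servo_tool(plan="0.005 0.004 0.02 0 0 0 0.15; 0.012 0.008 0.045 0 0 0 0.15; 0.02 0.014 0.065 0 0 0 0.15; 0.022 0.016 0.08 0 0 0 0.15; 0.022 0.016 0.088 0 0 0 0.15; 0.022 0.016 0.088 0 0 0 0.15; 0.022 0.016 0.088 0 0 0 0.15")

```text
clock: 1.78
position: [526.2, -174.7, 60.5]
ee_rot: [-2.179, -2.262, 0.001]
wrist_force: [0.3, 0.7, -0.2]
opening: 14.0
finger_force: 0.0
```

Run:
```python
from h import *
s=optics.snapshot("scene"); cv2.imwrite("pics/s1.png",cv2.resize(s["img"][110:310,80:380,::-1],(800,533)))
o=get_obs(); print(o["clock"],o["position"],o["ee_rot"],o["opening"],o["wrist_force"])
```

```text
1.8333 [ 526.61319857 -174.94798604   61.12733439] [2.17937340e+00 2.26151647e+00 1.16309443e-04] 14.281564378531224 [-0.0206489  -0.89538186  0.12327398]
```

View pics/s1.png

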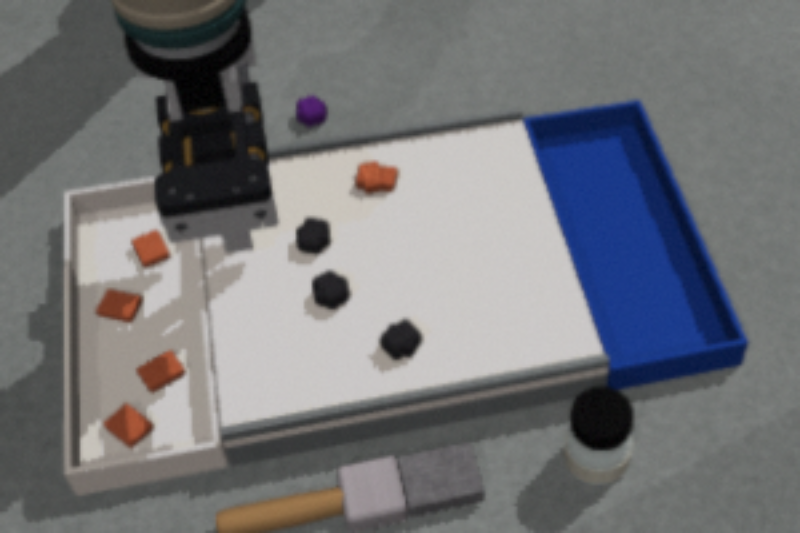

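The board is clear, with the gripper behind the first stone: that stone is at crop (313,235), the sherd at (376,177). Lower a little and push.

Emit:
servo_tool(plan="0 0.002 0.004 0 0 0 0.15; 0 0.0035 0.008 0 0 0 0.15; 0.006 0.0035 0.008 0 0 0 0.15; 0.014 0.0035 0.008 0 0 0 0.15; 0.022 0.0035 0.008 0 0 0 0.15; 0.030 0.0035 0.008 0 0 0 0.15; 0.040 0.0035 0.008 0 0 0 0.15; 0.052 0.0035 0.008 0 0 0 0.15; 0.064 0.0035 0.008 0 0 0 0.15; 0.076 0.0035 0.008 0 0 0 0.15; 0.088 0.0035 0.008 0 0 0 0.15; 0.1 0.0035 0.008 0 0 0 0.15")

```text
clock: 2.83
position: [526.1, -72.6, 52.6]
ee_rot: [-2.178, -2.264, -0.0]
wrist_force: [0.6, -0.0, 0.2]
opening: 14.0
finger_force: 0.1
```

Run:
```python
from h import *
s=optics.snapshot("scene"); cv2.imwrite("pics/s2.png",cv2.resize(s["img"][110:310,80:380,::-1],(800,533)))
```

```text
(no output)
```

View pics/s2.png

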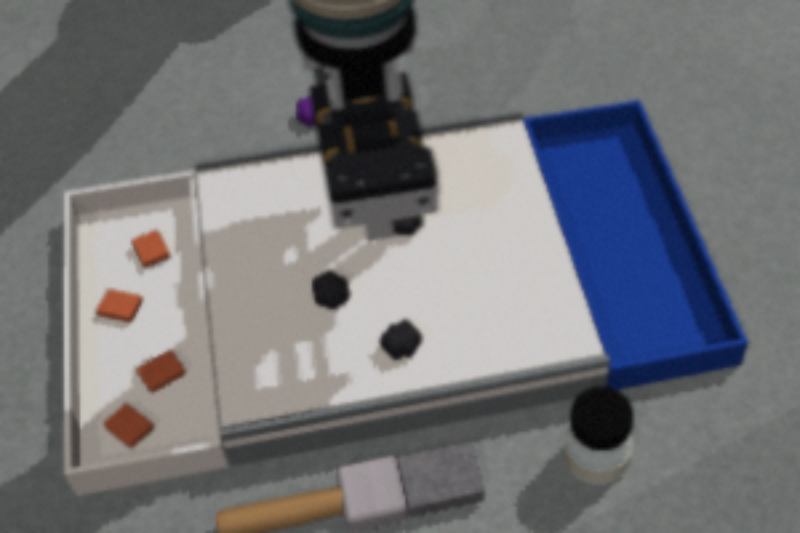

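The stone is ahead of the fingers at crop (405,222); everything else is untouched. Continue.

Emit:
servo_tool(plan="0.008 0 0 0 0 0 0.15; 0.02 0 0 0 0 0 0.15; 0.032 0 0 0 0 0 0.15; 0.044 0 0 0 0 0 0.15; 0.056 0 0 0 0 0 0.15; 0.068 0 0 0 0 0 0.15; 0.08 0 0 0 0 0 0.15; 0.092 0 0 0 0 0 0.15; 0.104 0 0 0 0 0 0.15; 0.116 0 0 0 0 0 0.15; 0.128 0 0 0 0 0 0.15; 0.14 0 0 0 0 0 0.15")

```text
clock: 3.88
position: [520.8, 67.0, 52.5]
ee_rot: [-2.179, -2.263, -0.0]
wrist_force: [-0.1, -0.8, -0.2]
opening: 13.9
finger_force: 0.0
```

Emit:
servo_tool(plan="0.008 0 0 0 0 0 0.15; 0.016 0 0 0 0 0 0.15; 0.02 0 0 0 0 0 0.15; 0.02 0 0 0 0 0 0.15; 0.02 0 -0.02 0 0 0 0.15; 0.02 0 -0.05 0 0 0 0.15; 0 0 -0.06 0 0 0 0.15; -0.035 0.01 -0.06 0 0 0 0.15; -0.07 0.02 -0.06 0 0 0 0.15; -0.105 0.03 -0.06 0 0 0 0.15; -0.14 0.04 -0.06 0 0 0 0.15; -0.175 0.05 -0.06 0 0 0 0.15")

```text
clock: 4.88
position: [577.3, -110.2, 112.6]
ee_rot: [2.181, 2.261, -0.001]
wrist_force: [0.5, 0.5, -0.2]
opening: 14.1
finger_force: 0.0
```

Run:
```python
from h import *
s=optics.snapshot("scene"); cv2.imwrite("pics/s3.png",cv2.resize(s["img"][110:310,80:380,::-1],(800,533)))
o=get_obs(); print(o["clock"],o["position"],o["ee_rot"])
```

```text
4.9333 [ 579.33798356 -120.67116299  112.53532427] [ 2.18680673  2.24538535 -0.00569703]
```

View pics/s3.png

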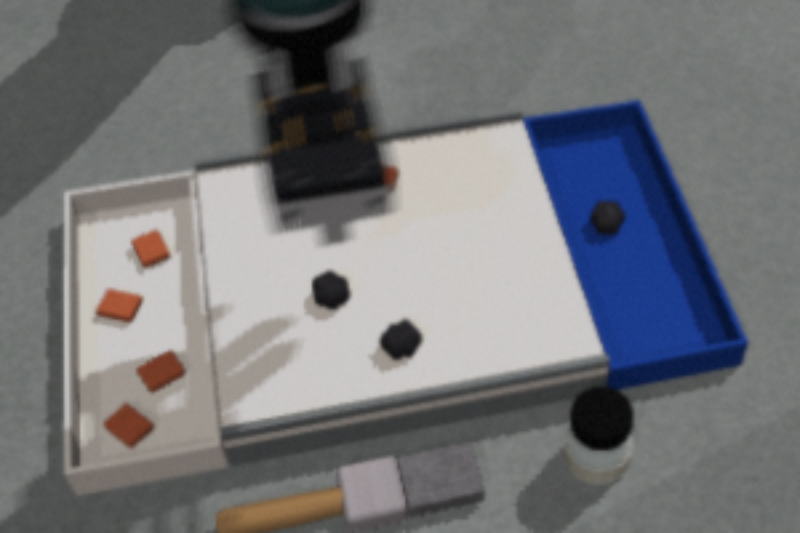

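First stone is in the tray at crop (607,217). Move behind the second one.

Emit:
servo_tool(plan="-0.015 0.001 0 0 0 0 0.15; -0.03 0.002 0 0 0 0 0.15; -0.042 0.003 0.003 0 0 0 0.15; -0.048 0.0035 0.01 0 0 0 0.15; -0.048 0.0035 0.025 0 0 0 0.15; -0.048 0.0035 0.042 0 0 0 0.15; -0.048 0.0035 0.054 0 0 0 0.15; -0.048 0.0035 0.06 0 0 0 0.15; -0.048 0.0035 0.06 0 0 0 0.15; -0.048 0.0035 0.06 0 0 0 0.15")

```text
clock: 5.77
position: [582.7, -154.7, 52.3]
ee_rot: [-2.178, -2.263, 0.0]
wrist_force: [0.4, 0.2, 0.5]
opening: 13.9
finger_force: 0.0
```

Emit:
servo_tool(plan="0.006 0 0 0 0 0 0.15; 0.014 0 0 0 0 0 0.15; 0.022 0 0 0 0 0 0.15; 0.030 0 0 0 0 0 0.15; 0.040 0 0 0 0 0 0.15; 0.052 0 0 0 0 0 0.15; 0.064 0 0 0 0 0 0.15; 0.076 0 0 0 0 0 0.15; 0.088 0 0 0 0 0 0.15; 0.1 0 0 0 0 0 0.15; 0.112 0 0 0 0 0 0.15; 0.124 0 0 0 0 0 0.15")

```text
clock: 6.77
position: [578.0, -29.8, 52.5]
ee_rot: [-2.179, -2.263, -0.0]
wrist_force: [0.8, -0.1, -0.3]
opening: 13.8
finger_force: 0.1
```

Emit:
servo_tool(plan="0.01 0 0 0 0 0 0.15; 0.02 0 0 0 0 0 0.15; 0.03 0 0 0 0 0 0.15; 0.04 0 0 0 0 0 0.15; 0.05 0 0 0 0 0 0.15; 0.06 0 0 0 0 0 0.15; 0.07 0 0 0 0 0 0.15; 0.08 0 0 0 0 0 0.15; 0.09 0 0 0 0 0 0.15; 0.1 0 0 0 0 0 0.15; 0.11 0 0 0 0 0 0.15; 0.118 0 0 0 0 0 0.15")

```text
clock: 7.77
position: [573.6, 88.3, 52.5]
ee_rot: [-2.178, -2.264, -0.001]
wrist_force: [-0.7, 0.7, 0.7]
opening: 14.1
finger_force: 0.0
```

Emit:
servo_tool(plan="0 0 0 0 0 0 0.15; 0 0 -0.02 0 0 0 0.15; 0 0 -0.05 0 0 0 0.15; -0.015 0.005 -0.06 0 0 0 0.15; -0.045 0.015 -0.06 0 0 0 0.15; -0.08 0.025 -0.06 0 0 0 0.15; -0.115 0.035 -0.06 0 0 0 0.15; -0.15 0.045 -0.06 0 0 0 0.15; -0.175 0.052 -0.06 0 0 0 0.15; -0.19 0.054 -0.06 0 0 0 0.15; -0.195 0.054 -0.06 0 0 0 0.15; -0.195 0.054 -0.06 0 0 0 0.15")

```text
clock: 8.77
position: [634.2, -107.1, 112.2]
ee_rot: [-2.181, -2.26, 0.001]
wrist_force: [0.3, 0.8, 0.1]
opening: 14.2
finger_force: 0.0
```

Run:
```python
from h import *
s=optics.snapshot("scene"); cv2.imwrite("pics/s4.png",cv2.resize(s["img"][110:310,80:380,::-1],(800,533)))
o=get_obs(); print(o["clock"],o["position"],o["ee_rot"])
```

```text
8.8167 [ 634.27617947 -104.83828035  112.31477942] [-2.17758082e+00 -2.26227202e+00 -3.93743378e-04]
```

View pics/s4.png

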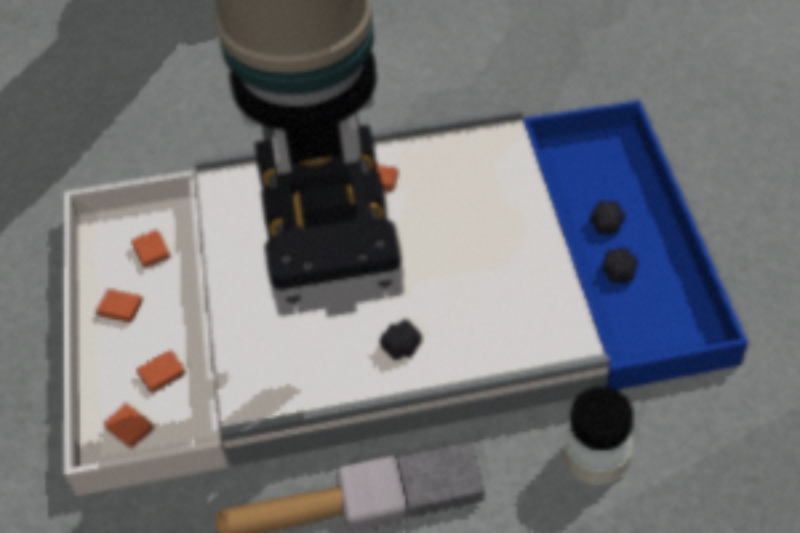

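Two stones are in the tray, at crop (607,217) and (620,266). Now the third one, at (401,339).

Emit:
servo_tool(plan="-0.005 -0.001 0.01 0 0 0 0.15; -0.007 -0.001 0.025 0 0 0 0.15; -0.007 -0.001 0.042 0 0 0 0.15; -0.007 -0.001 0.054 0 0 0 0.15; -0.007 -0.001 0.06 0 0 0 0.15; -0.007 -0.001 0.06 0 0 0 0.15; -0.002 -0.001 0.06 0 0 0 0.15; 0.005 -0.001 0.06 0 0 0 0.15; 0.013 -0.001 0.06 0 0 0 0.15; 0.021 -0.001 0.06 0 0 0 0.15; 0.031 -0.001 0.06 0 0 0 0.15; 0.043 -0.001 0.06 0 0 0 0.15")

```text
clock: 9.82
position: [632.5, -62.3, 53.0]
ee_rot: [2.179, 2.262, 0.001]
wrist_force: [-0.1, -0.2, 0.2]
opening: 14.4
finger_force: 0.1
```

Emit:
servo_tool(plan="0.012 0 0 0 0 0 0.15; 0.024 0 0 0 0 0 0.15; 0.036 0 0 0 0 0 0.15; 0.048 0 0 0 0 0 0.15; 0.06 0 0 0 0 0 0.15; 0.072 0 0 0 0 0 0.15; 0.084 0 0 0 0 0 0.15; 0.096 0 0 0 0 0 0.15; 0.108 0 0 0 0 0 0.15; 0.12 0 0 0 0 0 0.15; 0.13 0 0 0 0 0 0.15; 0.14 0 0 0 0 0 0.15")

```text
clock: 10.82
position: [627.0, 78.0, 52.5]
ee_rot: [-2.179, -2.263, -0.0]
wrist_force: [-0.4, -0.2, -0.6]
opening: 14.1
finger_force: 0.0
```

Emit:
servo_tool(plan="0.008 0 0 0 0 0 0.15; 0.012 0 0 0 0 0 0.15; 0.012 0 0 0 0 0 0.15; 0.012 0 -0.02 0 0 0 0.15; 0.012 0 -0.05 0 0 0 0.15; 0 0 -0.08 0 0 0 0.15; -0.03 0 -0.1 0 0 0 0.15; -0.06 0 -0.12 0 0 0 0.15; -0.09 0 -0.13 0 0 0 0.15; -0.11 0 -0.13 0 0 0 0.15; -0.12 0 -0.13 0 0 0 0.15; -0.12 0 -0.13 0 0 0 0.15")

```text
clock: 11.82
position: [631.2, -47.4, 182.3]
ee_rot: [2.185, 2.256, -0.003]
wrist_force: [1.1, 0.2, -0.1]
opening: 13.7
finger_force: 0.0
```

Run:
```python
from h import *
s=optics.snapshot("scene"); cv2.imwrite("pics/s5.png",cv2.resize(s["img"][110:310,80:380,::-1],(800,533)))
o=get_obs(); print(o["clock"],o["position"],o["wrist_force"])
```

```text
11.8667 [631.06544583 -44.29984119 182.01424286] [-0.41708042  0.02355679 -0.5625762 ]
```

View pics/s5.png

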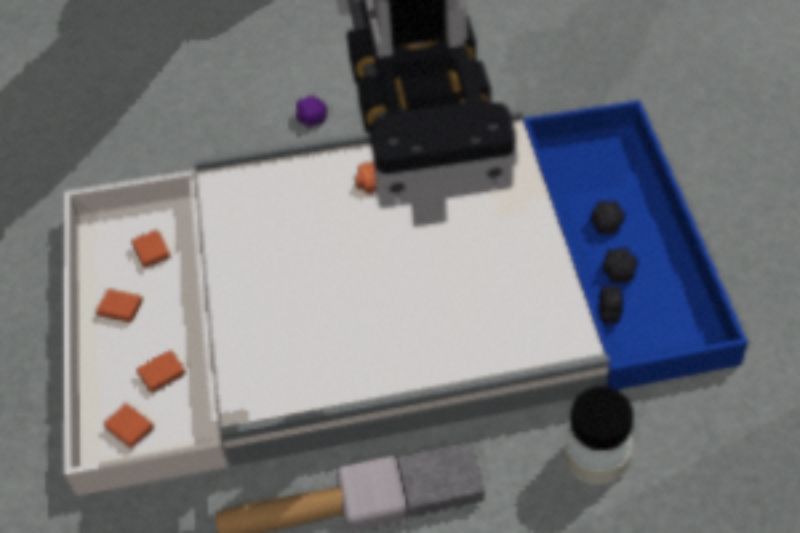

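All three stones are in the blue tray; the third, at crop (611,303), stands on its side near the wall. I'll check its position and whether it's at rest.

Emit:
servo_tool(plan="-0.03 0 -0.01 0 0 0 0.15; -0.05 0 -0.02 0 0 0 0.15; -0.05 0 -0.02 0 0 0 0.15; -0.05 0 -0.02 0 0 0 0.15; -0.05 0 -0.02 0 0 0 0.15; -0.05 0 -0.02 0 0 0 0.15")

```text
clock: 12.37
position: [633.1, -90.0, 201.7]
ee_rot: [-2.174, -2.265, -0.001]
wrist_force: [-0.4, 0.9, 1.0]
opening: 14.4
finger_force: 0.0
```

Run:
```python
from h import *
for n,(a,b,c,d) in [("scene",(175,240,290,340)),("top",(160,280,205,262))]:
    s=optics.snapshot(n); i=s["img"].astype(int)
    m=np.zeros((420,560),bool); m[a:b,c:d]=1
    k=(i[:,:,2]-i[:,:,0]<30)&(i.max(2)<90)&m
    for p,A in blobs(k,20): print(n,p.round(1),A,cast(s,[p],15)[0].round(1))
    if n=="top": cv2.imwrite("pics/t5.png",cv2.resize(s["img"][150:300,200:400,::-1],(800,600)))
print(get_obs()["clock"])
```

```text
scene [307.2 191.4] 109 [529.3 101.2  15. ]
scene [311.8 209.5] 116 [577.4  98.6  15. ]
scene [308.5 223.8] 97 [610.9  83.4  15. ]
top [251.1 194.4] 72 [612.6  81.4  15. ]
top [242.3 213.6] 109 [573.7  98.7  15. ]
top [240.6 237.5] 107 [525.6 101.5  15. ]
12.4667
```

View pics/t5.png

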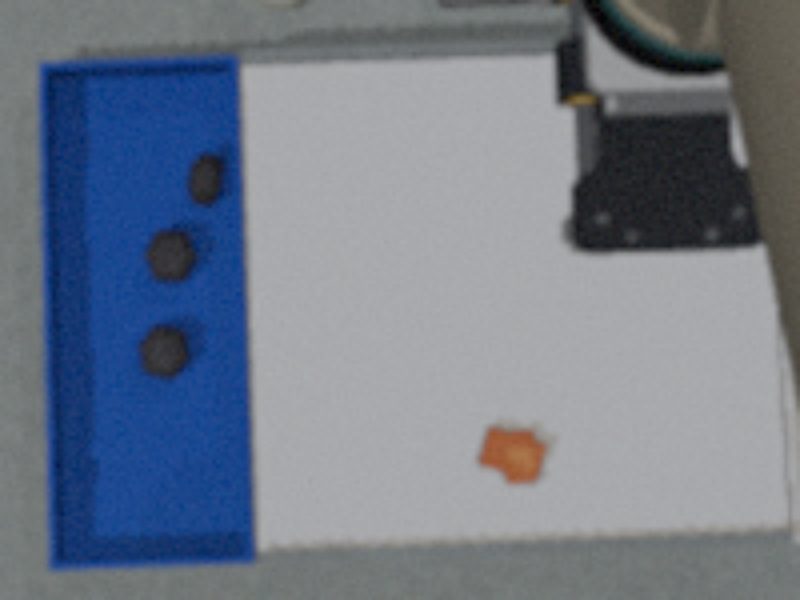

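The top view confirms all three stones well inside the tray, at crop (205,180), (170,255) and (165,352). The third is at y ≈ 82, against a limit of about 67, and hasn't moved. The sherd, at (515,453), is where it started.

```bash
python3 -c "
from cell import workorder; print(workorder.job_done())"
```

```text
the job is handed in; nothing more can be done
None
```

I swept all three stones into the blue tray, and the job is handed in at about 12.5 s; the last pictures show the sherd, jar and brush where they started, and the third stone standing on its side but at rest inside the tray.

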